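# Put the bit stand in the steriliser and ease its heavy lid shut

## Robot

A 6-joint arm with a two-finger parallel gripper is mounted at the origin on the work surface; the furniture and walls round the work are solid. World frame = base frame: x ahead of the robot, y to its left, z up, the work surface at z = 0. Lengths are in m, angles in rad, forces in N, time in s.
With the tool pointing down it reaches from about 0.375 to 0.9 m from the base axis. Payload 3.1 kg.
Tool frame: the origin (TCP) lies between the finger pads; the fingertips stand 8 mm ahead of it and the grasp point (between the pads) lies 11 mm behind it; z points along the fingers, y is the line along which they close (so a half turn about z gives the same grasp; the last joint's range is limited). The gripper opens to 87 mm and grips with 3 to 60 N. Pads are 19 mm wide; open, the fingers measure 117 mm over their backs; the gripper's body (75 mm by 190 mm) begins 51 mm behind the grasp point.
Start: joints at [-1.377, 0.527, 1.433, -0, 1.181, -0.178], TCP at [0.227, -0.582, 0.231] pointing down, gripper open.
Joint ranges: [-3.08, 3.08], [-0.75, 2.2], [0.22, 2.44], [-1.43, 4.57], [0, 2.65], [-2.85, 2.85]. Speed limits (rad/s): [2.79, 2.79, 3.14, 3.14, 3.14, 3.14].

## Interface

Orientations are given as a unit quaternion [x, y, z, w].
In Python, from rig import robot, vision, job gives the robot as it stands.
- The arm moves only by the shell command python3 -m handwheel 'ROWS' [OPENING] [FORCE]. ROWS is JSON, a list of rows, each a list of 4 numbers: the shift along the tool's x, y, z as a fraction of full scale, then the turn about the tool's z as a fraction of full scale. A call has 1 to 20 rows; each row is the pose to reach, as a shift and turn from the pose commanded when the call began, along the tool's axes at that moment, turning the shorter way round; what a row does not reach only later rows make up. Full scale, the value 1, is 300 mm for a shift and 2 pi rad for a turn. A row lasts 1/12 s, in which the tool goes at most 41.7 mm and 7.16 degrees, less where a joint would pass 70% of its speed; a pose out of reach is approached as far as the arm can. A call with a number of a shift or a turn outside -1 to 1 is refused whole. A call with a gripper value outside its range is refused whole. OPENING is the opening in per cent of the stroke, from 0 (shut) to 100 (fully open), set as the call begins (- or left out, the last holds). The fingers move at their own pace and stop on an object; FORCE is the grip in N (left out, the last holds). Time passes only in rows, so rows that repeat a pose let the fingers close. It gives the time, the measured TCP pose, the force, the opening and the grip force at its end, in the units of the state.
- robot.get_obs(): the state, without advancing time (a new reading comes with each control period).
- vision.camera(name): name is "side" or "top" or "wrist"; returns a dict with "frame" (480x640x3 uint8, red, green, blue), "K" (3x3 intrinsics, pixels), "cam_to_world" (4x4, takes a point from camera to world coordinates); the wrist camera has in their place "hand_eye" (4x4, takes a point from camera to tool coordinates, whose origin is the TCP and whose axes are the flange's). Camera axes: x right, y down, z forward; pixel columns grow to the right and rows downward; lengths in m; the calibration is good to about 2 mm. A picture is of the moment at which its call begins: read the wrist's pose just before it. There is no depth.
- job.hand_in(): hands the job in; it is judged then, once.
Trained networks look in the newest picture that a camera, given by its name, has taken for a name from the list of things; names that differ only in an ending like _2 or _b are one class to them, and where a whole thing is asked for, a point or a joint stands for the part that bears it (a point fixed in the world has none). Each returns a list of dicts, best first, with "conf" (0 to 1); they miss things now and then, are a little off and sometimes report something else, mostly with a low value. They report only what shows in the picture. A call takes as long as a camera call. They do not tell look-alikes from the thing itself.
- vision.look_for(camera, label): "point" ([row, column] in pixels, amid what is visible of it).
- vision.outline_of(camera, label): "mask" (480x640 bool, what is visible of it) and "point" ([row, column] in pixels, amid what is visible of it).
The state is a dict: "time": time; "q": joint angles; "joint_velocities": joint speeds; "joint_torque": joint torques, N m; "position": TCP position; "tool_rot": TCP orientation; "ft_force": force on the tool from outside, world axes, zero at the start; "moment": the same for the moment, N m; "grip_width": finger opening in m; "grip_force": force on a finger pad.
Only numpy, scipy, OpenCV 4.12 (cv2) and the standard library are available. Lean on these libraries where they do the work, as an engineer would, in place of code of your own. Each camera call takes 0.05 s, during which the arm holds its last target. There are 200 camera calls.

## Task

Stand the small block of file bits upright inside the open steriliser box and let go of it. Then, with the closed fingertips on the outside of the heavy lid, push the lid slowly all the way down, without slamming it and never pushing on it with more than 25 N, until its catch snaps in; keep it pressed down with about 15 N for one second so that the seal takes, then let go, leaving the lid shut and the loose jars and bottles around where they stand.

Things in the scene. Friction and masses are not known exactly. Their poses are not given: they have to be found in the camera images.
- case_floor (a point): centre of the inner floor of the steriliser, a heavy fixed white box 160 x 170 mm, 60 mm high, open at the top, on feet that lift it 0 to 12 mm off the table; walls and floor 6 mm thick (this point is 6 mm above its underside). Its x axis points from the front to the hinge side, y along the hinge, z up. Inner space 148 (x) x 158 (y) x 54 mm deep. Front at x = -80 mm, hinge at x = +80 mm.
- catch: sprung steel roller of the snap catch, 10 mm thick, 24 mm long along the hinge direction, 46 mm above the inner floor, inside the middle of the front wall; it and its housing reach 21 mm into the box from the outside of the front. A lid resting on it (about 0.09 rad open) snaps past it when pushed at lid_edge with about 8 to 12 N. Origin at the middle of the roller.
- lid_hinge (a point): middle of the hinge axis of the lid, 56 mm above case_floor, 80 mm from it along its x axis. Its axes turn with the lid: with the lid shut they equal those of case_floor; -x points from the hinge to the free front edge, z out of the outer face.
- lid_edge (a point): point on the outer face of the lid, mid-width, 150 mm from the hinge: the place to push; 70 mm above case_floor when shut. Axes as lid_hinge. The lid is a steel plate 174 mm wide, 14 mm thick (inner face in the plane of the hinge axis), ending 165 mm from the hinge (a thin lip: 176 mm), with a catch nose 20 mm out of its inner face 137 mm from the hinge. 0.6 to 1 kg.
- lid (a joint): opening of the lid, rad: 0 shut, 1.57 upright, 1.65 to 1.85 (leaning back) at the start. Stiff damped hinge: it stays where left; pushing at lid_edge takes about 7 N upright, 1 to 3 N nearly level. Past the catch it snaps by itself onto a firm seal that hardly gives (within 0.01 rad of 0) and stays shut. Above 0.1 rad it must not swing faster than 1 rad/s (0.15 m/s at lid_edge).
- stand_block (a point): centre of the block of the bit stand: a lilac block 28 (x) x 52 (y) x 20 mm high with six file bits standing in it, 40 mm high over all, 0.09 kg, standing on the table; this point is 10 mm above its underside, z up. Take it across its 28 mm sides.
- powder_jar: bystander: open clear jar of white powder, 52 mm across, 45 mm high; origin under its centre
- pigment_jar: bystander: small jar with a ribbed screw lid, 32 mm across, 23 mm high; origin under its centre
- polish_bottle: bystander: polish bottle with a long cap, 27 x 34 mm, 82 mm high; origin under its centre
Not all that is in view belongs to the job. Of the things that look like the part that bears stand_block, take the one that is farthest from the robot's base at the start.

How it is judged:
By the outcome, as a careful person would: the job done as asked, in the order asked, and still so for the second after the job is handed in, with the robot touching nothing.
It also fails if it takes over 72 s, if anything falls off the work surface, if the arm or the gripper's body presses on something with over 40 N, if the wrist force passes 120 N, or if a joint passes its speed limit or range.

## Working session

There is one attempt and no reset: what is moved stays moved. The work goes in short steps, Python scripts to look and compute and a shell command to move; the robot and the scene stay as the last step left them, time stands still between calls to the robot, and variables do not carry over. Pictures are saved under pics/ and viewed, at most 10 in all, crops included, and the job is handed in when it is done.

```bash
mkdir -p pics; cat > h.py <<'E'
import numpy as np, cv2
from rig import robot, vision, job
from scipy.spatial.transform import Rotation as R
def cam(n):
    o=robot.get_obs(); c=vision.camera(n)
    if n=="wrist":
        T=np.eye(4);T[:3,:3]=R.from_quat(o["tool_rot"]).as_matrix();T[:3,3]=o["position"]
        c["T"]=T@np.array(c["hand_eye"])
    else: c["T"]=np.array(c["cam_to_world"])
    c["K"]=np.array(c["K"]); return c
def save(c,f): cv2.imwrite("pics/"+f,np.ascontiguousarray(c["frame"][:,:,::-1]))
def onz(c,p,z):
    d=c["T"][:3,:3]@np.linalg.solve(c["K"],[p[1],p[0],1.]);o=c["T"][:3,3]
    return o+d*(z-o[2])/d[2]
def proj(c,P):
    q=np.linalg.inv(c["T"])@np.append(P,1);u=c["K"]@q[:3];return u[[1,0]]/u[2]
def tri(c1,p1,c2,p2):
    A=[];b=[]
    M=np.zeros((3,3));v=np.zeros(3)
    for c,p in((c1,p1),(c2,p2)):
        d=c["T"][:3,:3]@np.linalg.solve(c["K"],[p[1],p[0],1.]);d/=np.linalg.norm(d);Q=np.eye(3)-np.outer(d,d);M+=Q;v+=Q@c["T"][:3,3]
    return np.linalg.solve(M,v)
np.set_printoptions(precision=4,suppress=True)
E
python3 - <<'E'
from h import *
o=robot.get_obs();print({k:np.round(v,3) for k,v in o.items()})
for n in("side","top"):
    c=cam(n);save(c,n+".png");print(n,c["K"][0],c["T"])
    for l in("case_floor","catch","lid_hinge","lid_edge","stand_block","powder_jar","pigment_jar","polish_bottle"):
        print(l,[(np.round(d["point"]),round(d["conf"],2),onz(c,d["point"],.02)[:2]) for d in vision.look_for(n,l)][:4])
E
```

```text
{'time': np.float64(0.0), 'q': array([-1.378,  0.528,  1.434, -0.   ,  1.181, -0.179]), 'joint_velocities': array([ 0.001,  0.001, -0.   ,  0.001,  0.002, -0.   ]), 'joint_torque': array([  0.   , -44.004, -17.659,   0.063,   0.058,  -0.   ]), 'position': array([ 0.227, -0.582,  0.23 ]), 'tool_rot': array([ 0.983,  0.185, -0.   , -0.001]), 'ft_force': array([0.029, 0.42 , 0.532]), 'moment': array([ 0.043, -0.037,  0.023]), 'grip_force': np.float64(0.0), 'grip_width': np.float64(0.087)}
side [613.8879   0.     321.2303] [[-0.6242  0.5641 -0.5405  1.1479]
 [ 0.7811  0.4627 -0.4192  0.4434]
 [ 0.0137 -0.6839 -0.7295  0.9653]
 [ 0.      0.      0.      1.    ]]
case_floor [(array([271., 340.]), 0.72, array([ 0.4925, -0.0154]))]
catch [(array([255., 307.]), 0.58, array([ 0.5017, -0.095 ]))]
lid_hinge [(array([249., 387.]), 0.75, array([0.3817, 0.0237]))]
lid_edge [(array([254., 388.]), 0.97, array([0.3931, 0.0323]))]
stand_block [(array([289., 441.]), 0.8, array([0.4019, 0.1665])), (array([223., 255.]), 0.74, array([ 0.5011, -0.2397]))]
powder_jar [(array([213., 313.]), 0.84, array([ 0.39
[... 271 characters left out ...]
0.3903]
 [-0.9995  0.0247  0.0217 -0.0562]
 [-0.0241 -0.1023 -0.9945  0.9886]
 [ 0.      0.      0.      1.    ]]
case_floor [(array([221., 278.]), 0.69, array([0.5231, 0.0352]))]
catch [(array([213., 327.]), 0.47, array([ 0.5369, -0.0618]))]
lid_hinge [(array([226., 239.]), 0.87, array([0.5165, 0.1116]))]
lid_edge [(array([223., 235.]), 0.68, array([0.5214, 0.1195]))]
stand_block [(array([285., 214.]), 0.61, array([0.4006, 0.1616])), (array([233., 423.]), 0.6, array([ 0.4922, -0.249 ]))]
powder_jar [(array([288., 371.]), 0.8, array([ 0.3887, -0.1448]))]
pigment_jar [(array([180., 388.]), 0.75, array([ 0.601 , -0.1842]))]
polish_bottle [(array([183., 431.]), 0.86, array([ 0.5922, -0.2692]))]
```

View pics/top.png

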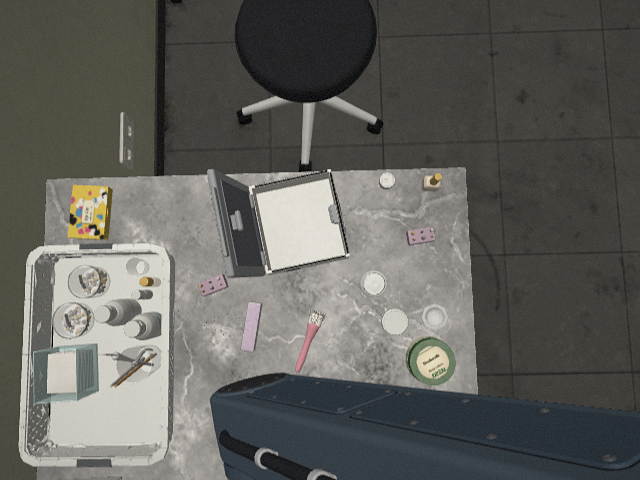

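View pics/side.png

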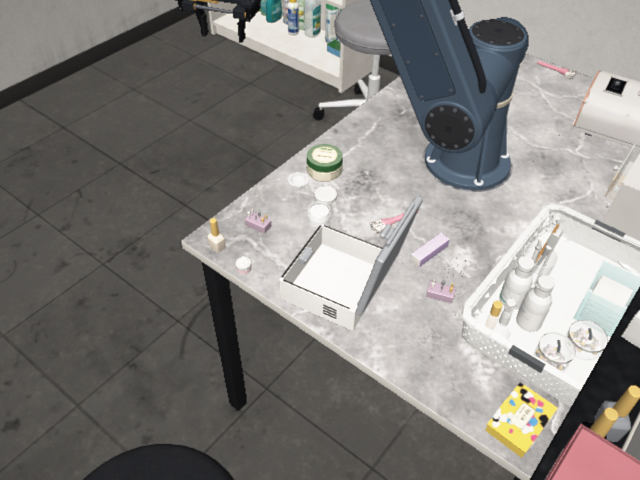

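Candidates for the bit stand are A, at top (285,214) and side (289,441), about 0.43 m from the base, and B, at top (233,423) and side (223,255), about 0.55 m away. The lilac bar at top (327,251) is only a plain sanding block. B is the farther one, so I choose B. The box front faces the robot's right (−y), with the lid on +y.

```bash
python3 - <<'E'
from h import *
C={}
for n in("side","top"):
    c=C[n]=cam(n)
    for l in("stand_block","case_floor","catch","lid"):
        try:
            for d in vision.outline_of(n,l)[:2]:
                m=d["mask"].astype(np.uint8)
                r=cv2.minAreaRect(np.argwhere(m)[:,::-1].astype(np.float32))
                print(n,l,round(d["conf"],2),m.sum(),np.round(d["point"]),np.round(cv2.boxPoints(r)).tolist())
        except Exception as e: print(n,l,e)
print("catch",tri(C["side"],(255,307),C["top"],(213,327)))
print("B",tri(C["side"],(223,255),C["top"],(233,423)))
c=C["top"];im=c["frame"][155:290,195:445,::-1]
cv2.imwrite("pics/crop.png",cv2.resize(im,None,fx=3.2,fy=3.2,interpolation=cv2.INTER_CUBIC))
E
```

```text
side stand_block 0.96 484 [292. 441.] [[425.0, 297.0], [430.0, 278.0], [457.0, 284.0], [452.0, 303.0]]
side stand_block 0.65 398 [224. 256.] [[243.0, 224.0], [251.0, 208.0], [274.0, 220.0], [266.0, 236.0]]
side case_floor 0.77 8523 [272. 343.] [[271.0, 293.0], [353.0, 156.0], [430.0, 203.0], [348.0, 339.0]]
side case_floor 0.51 398 [239. 215.] [[200.0, 223.0], [215.0, 217.0], [229.0, 248.0], [214.0, 254.0]]
side lid 0.6 1826 [250. 386.] [[344.0, 307.0], [403.0, 188.0], [425.0, 199.0], [366.0, 318.0]]
top stand_block 0.89 389 [285. 214.] [[197.0, 282.0], [223.0, 273.0], [228.0, 286.0], [202.0, 296.0]]
top stand_block 0.86 376 [234. 422.] [[406.0, 231.0], [433.0, 226.0], [435.0, 240.0], [408.0, 245.0]]
top case_floor 0.61 11791 [222. 277.] [[205.0, 169.0], [329.0, 145.0], [351.0, 258.0], [227.0, 283.0]]
top lid 0.69 3944 [225. 237.] [[205.0, 169.0], [245.0, 161.0], [267.0, 274.0], [228.0, 282.0]]
catch [ 0.5318 -0.0649  0.0676]
B [ 0.4934 -0.2499  0.0088]
```

View pics/crop.png

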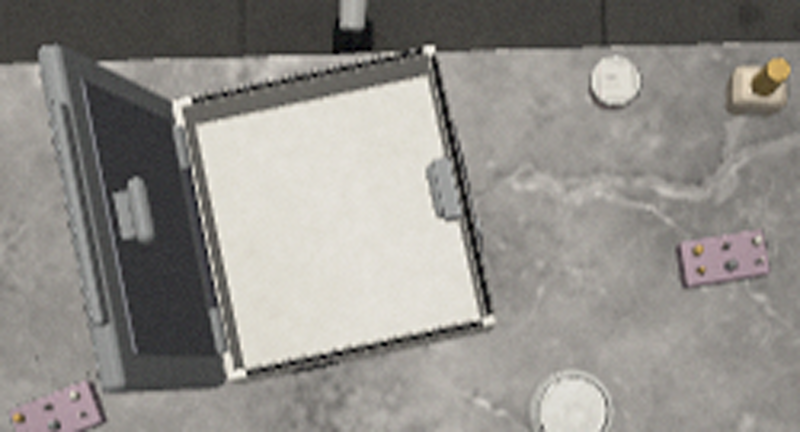

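Crop shows B (crop 725,258) is a lilac block with six bits, so it is the right one. The bottle (765,85) and pigment jar (615,80) are close by, and the box rim corners are at (430,50), (490,322), (180,103) and (233,374).

```bash
cat >> h.py <<'E'
def plan(P,yaw=None):
    "P target tcp, yaw of tool x axis in world (mod pi)"
    o=robot.get_obs();Rm=R.from_quat(o["tool_rot"]).as_matrix()
    s=Rm.T@(np.array(P)-o["position"])
    y0=np.arctan2(Rm[1,0],Rm[0,0]);t=0
    if yaw is not None: t=-((yaw-y0+np.pi/2)%np.pi-np.pi/2)
    print("rows",s/.3,t/2/np.pi,"minrows",max(np.linalg.norm(s)/.0417,abs(t)/np.radians(7.16)),"q6",o["q"][5],"yaw0",np.degrees(y0))
E
python3 - <<'E'
from h import *
c=cam("top");s=cam("side")
F=lambda u,v:(155+v/3.2,195+u/3.2)
px=dict(ff=(430,50),fn=(490,322),hf=(180,103),hn=(233,374))
for h in(0,.006,.012):
    P={k:onz(c,F(*v),.06+h) for k,v in px.items()}
    ctr=sum(P.values())/4
    ax=(P['hf']+P['hn']-P['ff']-P['fn'])/2;ay=(P['hn']+P['fn'])/2-(P['hf']+P['ff'])/2
    print(h,ctr,np.linalg.norm(ax),np.linalg.norm(ay),np.degrees(np.arctan2(ax[1],ax[0])),np.degrees(np.arctan2(ay[1],ay[0])))
q=[onz(c,p,.02) for p in((231,406),(226,433),(240,435),(245,408))]
print("B",sum(q)/4,[np.linalg.norm(q[i]-q[i-1]) for i in range(4)],np.degrees(np.arctan2(*(q[0]-q[1]+q[3]-q[2])[[1,0]])))
for l in("polish_bottle","pigment_jar","powder_jar"):
    a=vision.look_for("top",l);b=vision.look_for("side",l)
    print(l,tri(c,a[0]["point"],s,b[0]["point"]))
plan([.47,-.25,.2],np.radians(-80))
E
```

```text
0 [ 0.5174 -0.0093  0.06  ] 0.1526251049070324 0.16505427949429155 100.33726127691727 -169.4593084083245
0.006 [ 0.5166 -0.0096  0.066 ] 0.15163891382230232 0.16398777697471614 100.3372612769173 -169.4593084083245
0.012 [ 0.5158 -0.0099  0.072 ] 0.1506527227375723 0.16292127445514065 100.33726127691729 -169.4593084083245
B [ 0.4882 -0.2437  0.02  ] [np.float64(0.027661322820921055), np.float64(0.053580312925293076), np.float64(0.027663599640383306), np.float64(0.053421253669865935)] 99.13327503392279
polish_bottle [ 0.5961 -0.2685  0.02  ]
pigment_jar [ 0.6002 -0.1802  0.0126]
powder_jar [ 0.3985 -0.1512  0.027 ]
rows [ 1.1568 -0.7377  0.1018] -0.21860154191986253 minrows 10.991138979210964 q6 -0.1785142232794361 yaw0 21.3034449088495
```

```bash
python3 -m handwheel '[[0.9,-0.55,0,-0.218],[0.9,-0.55,0,-0.218],[0.9,-0.55,0,-0.218],[0.9,-0.55,0,-0.218],[0.9,-0.55,0,-0.218],[0.9,-0.55,0,-0.218],[0.9,-0.55,0,-0.218],[0.9,-0.55,0,-0.218],[0.9,-0.55,0,-0.218],[0.9,-0.55,0,-0.218],[0.9,-0.55,0,-0.218],[0.9,-0.55,0,-0.218]]' 60; python3 -c "
from h import *
plan([.478,-.244,.2],np.radians(99))"
```

```text
time: 2.8
position: [0.419, -0.3302, 0.2307]
tool_rot: [0.643, 0.766, -0.0, 0.0]
ft_force: [0.1, -0.7, -1.0]
grip_width: 0.0523
grip_force: 0.0
rows [0.249  0.2433 0.1023] 0.002632584726790135 minrows 2.610635000736294 q6 -1.0505179922473942 yaw0 99.94773050164444
```

```bash
python3 -m handwheel '[[0.249,0.243,0.1,0.0026],[0.249,0.243,0.1,0.0026],[0.249,0.243,0.1,0.0026],[0.249,0.243,0.1,0.0026],[0.249,0.243,0.1,0.0026]]'; python3 - <<'E'
from h import *
c=cam("wrist");save(c,"w1.png")
for l in("stand_block","polish_bottle"):
    for d in vision.outline_of("wrist",l)[:2]:
        m=d["mask"];r=cv2.boxPoints(cv2.minAreaRect(np.argwhere(m)[:,::-1].astype(np.float32)))
        q=[onz(c,p[::-1],.02) for p in r]
        print(l,d["conf"],m.sum(),np.round(r).tolist(),"ctr",onz(c,d["point"],.02),sum(q)/4,[np.linalg.norm(q[i]-q[i-1]) for i in range(4)],[np.degrees(np.arctan2(*(q[i]-q[i-1])[[1,0]])) for i in(0,1)])
E
```

```text
time: 3.22
position: [0.4781, -0.2435, 0.2001]
tool_rot: [0.65, 0.76, -0.0, -0.0]
ft_force: [0.1, 0.5, 0.9]
grip_width: 0.0523
grip_force: 0.0
stand_block 0.77 1329 [[311.0, 201.0], [338.0, 201.0], [338.0, 252.0], [311.0, 252.0]] ctr [ 0.4871 -0.2403  0.02  ] [ 0.4886 -0.2431  0.02  ] [np.float64(0.053597416260661244), np.float64(0.027227328667551065), np.float64(0.053603927826096714), np.float64(0.028341571695279923)] [np.float64(98.66129296268134), np.float64(8.840303015135758)]
stand_block 0.24 15056 [[303.0, 0.0], [527.0, 0.0], [527.0, 73.0], [303.0, 73.0]] ctr [ 0.536  -0.0571  0.02  ] [ 0.5408 -0.0595  0.02  ] [np.float64(0.05808502753291826), np.float64(0.1955490145112192), np.float64(0.058839774416185014), np.float64(0.20556331291818528)] [np.float64(98.30835700179045), np.float64(8.829772798910929)]
polish_bottle 0.83 1105 [[395.0, 279.0], [404.0, 243.0], [440.0, 252.0], [431.0, 288.0]] ctr [ 0.5914 -0.2664  0.02  ] [ 0.5927 -0.2691  0.02  ] [np.float64(0.04033068250180569), np.float64(0.04054067936046134), np.float64(0.03914243893745131), np.float64(0.04094298030471413)] [np.float64(174.16474264776787), np.float64(89.01846739836944)]
```

View pics/w1.png

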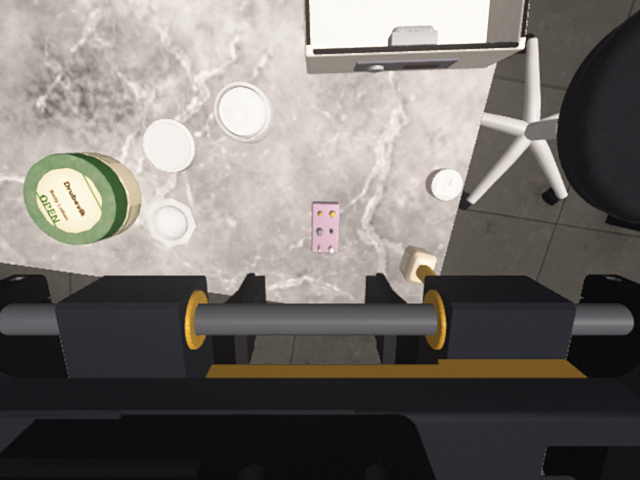

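Wrist view shows block B at (227,325), the bottle at (265,420) and the pigment jar at (184,446). The gripper body runs along tool y, so I grasp about 10 mm off-centre towards the box to keep it clear of the bottle cap.

```bash
python3 -c "
from h import *
plan([.484,-.2327,.014],np.radians(98.8))"
```

```text
rows [0.0403 0.0267 0.6233] -0.0002199286982723528 minrows 4.497676158163344 q6 -0.8347994782534617 yaw0 98.72082566862196
```

```bash
python3 -m handwheel '[[0.04,0.027,0.1,0],[0.04,0.027,0.2,0],[0.04,0.027,0.3,0],[0.04,0.027,0.4,0],[0.04,0.027,0.48,0],[0.04,0.027,0.54,0],[0.04,0.027,0.58,0],[0.04,0.027,0.61,0],[0.04,0.027,0.622,0],[0.04,0.027,0.622,0]]' && python3 -m handwheel '[[0,0,0,0],[0,0,0,0],[0,0,0,0],[0,0,0,0],[0,0,0,0],[0,0,0,0],[0,0,0,0],[0,0,0,0]]' 0 20; python3 -m handwheel '[[0,0,-0.02,0],[0,0,-0.06,0],[0,0,-0.15,0],[0,0,-0.25,0],[0,0,-0.35,0],[0,0,-0.4,0],[0,0,-0.4,0]]'; python3 - <<'E'
from h import *
c=cam("top")
print([(d["conf"],d["point"]) for d in vision.look_for("top","stand_block")])
B=np.array([.5165,-.0095]);a=np.radians(100.2);ex=np.array([np.cos(a),np.sin(a)])
# block centre is 10 mm behind (-x box) of the tool; want block centre at box x=-3
P=B+ex*(.007)
print(P);plan([*P,.135],a)
E
```

```text
time: 4.2
position: [0.4837, -0.2321, 0.0136]
tool_rot: [0.651, 0.759, -0.0, -0.0]
ft_force: [-0.3, 0.4, -0.2]
grip_width: 0.0521
grip_force: 0.0
time: 4.87
position: [0.4846, -0.2316, 0.0146]
tool_rot: [0.651, 0.76, 0.0, 0.001]
ft_force: [0.6, -0.0, 5.8]
grip_width: 0.0278
grip_force: 19.9
time: 5.45
position: [0.4858, -0.2326, 0.1381]
tool_rot: [0.65, 0.76, 0.0, 0.004]
ft_force: [1.0, -0.7, -2.2]
grip_width: 0.0276
grip_force: 19.9
[]
[ 0.5153 -0.0026]
rows [ 0.7369  0.2209 -0.002 ] -0.0037480951890774684 minrows 5.53441851478575 q6 -0.8087090737025828 yaw0 98.85068573193212
```

```bash
python3 -m handwheel '[[0.1,0.03,0,-0.0037],[0.2,0.06,0,-0.0037],[0.3,0.09,0,-0.0037],[0.4,0.12,0,-0.0037],[0.5,0.15,0,-0.0037],[0.6,0.18,0,-0.0037],[0.68,0.204,0,-0.0037],[0.72,0.216,0,-0.0037],[0.737,0.221,0,-0.0037],[0.737,0.221,0,-0.0037],[0.737,0.221,0,-0.0037]]'; python3 - <<'E'
from h import *
c=cam("wrist");save(c,"w2.png")
for l in("catch","case_floor","stand_block"):
    d=vision.look_for("wrist",l)
    print(l,[(x["conf"],x["point"],onz(c,x["point"],.058)) for x in d[:2]])
B=np.array([.5165,-.0095]);a=np.radians(100.2);ex=np.array([np.cos(a),np.sin(a)])
ct=B-ex*(.08-.016);print("exp catch",ct,proj(c,[*ct,.058]))
plan([.5153,-.0026,.034],a)
E
```

```text
time: 6.47
position: [0.5153, -0.0034, 0.1334]
tool_rot: [0.642, 0.767, -0.0, -0.0]
ft_force: [-0.4, -0.3, -1.3]
grip_width: 0.0281
grip_force: 19.9
catch []
case_floor [(0.93, [90.1, 314.7], array([0.4963, 0.1054, 0.058 ]))]
stand_block [(0.58, [299.6, 316.6], array([ 0.5233, -0.0371,  0.058 ]))]
exp catch [ 0.5278 -0.0725] [341.9155 314.2689]
rows [0.0047 0.0001 0.333 ] -0.00035571629460713996 minrows 2.3955895353439627 q6 -0.4001676329832026 yaw0 100.07194213394143
```

View pics/w2.png

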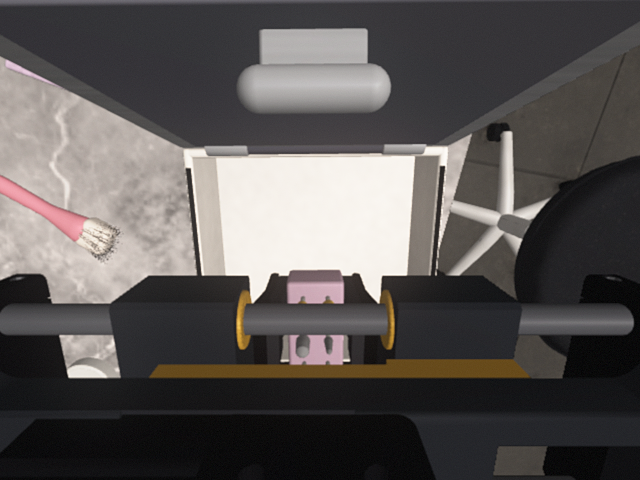

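The picture shows the block (at 300,316) held upright and laterally centred in the box (walls at columns 190 and 445). The lid nose is at (85,315).

```bash
python3 -c "
from h import *
print(np.array(vision.camera('wrist')['hand_eye'])[:3,3])"; python3 -m handwheel '[[0.005,0,0.06,0],[0.005,0,0.13,0],[0.005,0,0.2,0],[0.005,0,0.26,0],[0.005,0,0.3,0],[0.005,0,0.325,0],[0.005,0,0.325,0]]'; python3 -m handwheel '[[0,0,0.007,0],[0,0,0.007,0]]'; python3 -m handwheel '[[0,0,0.007,0],[0,0,0.007,0]]'
```

```text
[ 0.0708  0.0007 -0.1551]
time: 7.3
position: [0.5145, -0.0016, 0.0351]
tool_rot: [0.642, 0.767, -0.001, -0.001]
ft_force: [-0.1, 0.7, -1.3]
grip_width: 0.0276
grip_force: 19.9
time: 7.47
position: [0.5158, -0.0015, 0.0348]
tool_rot: [0.642, 0.767, 0.0, 0.001]
ft_force: [-0.3, -0.1, -1.8]
grip_width: 0.028
grip_force: 19.9
time: 7.63
position: [0.5156, -0.0013, 0.0327]
tool_rot: [0.642, 0.767, 0.0, 0.001]
ft_force: [0.0, -0.2, -1.3]
grip_width: 0.028
grip_force: 19.9
```

```bash
for i in 1; do python3 -m handwheel '[[0,0,0.006,0],[0,0,0.012,0],[0,0,0.012,0]]'; done;  python3 -m handwheel '[[0,0,0.006,0],[0,0,0.006,0]]';  python3 -m handwheel '[[0,0,0.006,0],[0,0,0.006,0]]'
```

```text
time: 7.88
position: [0.5153, -0.0012, 0.0286]
tool_rot: [0.642, 0.767, 0.0, 0.0]
ft_force: [-0.6, 0.3, -0.9]
grip_width: 0.028
grip_force: 19.9
time: 8.05
position: [0.5154, -0.0012, 0.0283]
tool_rot: [0.641, 0.767, 0.0, 0.0]
ft_force: [-2.6, 0.1, 10.3]
grip_width: 0.0278
grip_force: 20.0
time: 8.22
position: [0.5154, -0.0012, 0.0274]
tool_rot: [0.641, 0.767, 0.0, 0.001]
ft_force: [-4.1, 0.4, 18.8]
grip_width: 0.0275
grip_force: 20.0
```

Contact puts the floor at about z 0.014, so the feet are about 8 mm. Now I release, rise and check.

```bash
python3 -m handwheel '[[0,0,-0.004,0],[0,0,-0.004,0]]'; python3 -m handwheel '[[0,0,0,0],[0,0,0,0],[0,0,0,0],[0,0,0,0],[0,0,0,0]]' 50; python3 -m handwheel '[[0,0,-0.03,0],[0,0,-0.09,0],[0,0,-0.18,0],[0,0,-0.3,0],[0,0,-0.42,0],[0,0,-0.54,0],[0,0,-0.66,0],[0,0,-0.76,0],[0,0,-0.8,0],[0,0,-0.8,0]]'; python3 - <<'E'
from h import *
c=cam("wrist");save(c,"w3.png")
for d in vision.look_for("wrist","stand_block")[:2]: print(d["conf"],d["point"],onz(c,d["point"],.035))
s=cam("side");cv2.imwrite("pics/s3.png",cv2.resize(s["frame"][170:350,230:470,::-1],None,fx=3.3,fy=3.3,interpolation=cv2.INTER_CUBIC))
E
```

```text
time: 8.38
position: [0.5156, -0.0012, 0.0274]
tool_rot: [0.642, 0.767, 0.0, 0.001]
ft_force: [-1.7, 0.3, 11.1]
grip_width: 0.0279
grip_force: 20.0
time: 8.8
position: [0.5151, -0.0012, 0.0259]
tool_rot: [0.642, 0.767, -0.0, -0.0]
ft_force: [-0.6, -1.0, 0.4]
grip_width: 0.0425
grip_force: 0.0
time: 9.63
position: [0.5172, -0.0015, 0.2705]
tool_rot: [0.642, 0.767, 0.002, 0.004]
ft_force: [0.6, 0.1, 0.8]
grip_width: 0.0437
grip_force: 0.0
0.78 [224.3, 311.0] [ 0.5172 -0.0125  0.035 ]
0.62 [42.7, 233.5] [0.4041 0.1638 0.035 ]
```

View pics/s3.png

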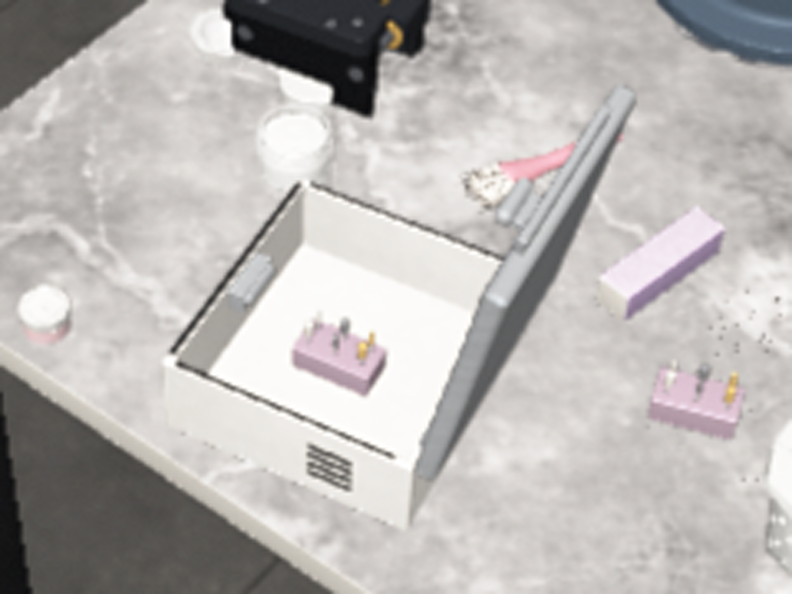

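Side view shows the block standing upright mid-floor (crop 338,355) with the lid leaning back. Next I go up and behind the lid with the fingers closed.

```bash
cat >> h.py <<'E'
B=np.array([.5165,-.0095]);A=np.radians(100.2);EX=np.array([np.cos(A),np.sin(A)]);HZ=.0705
def edge(th,gap=0):
    "TCP target for finger corner on lid_edge at opening th"
    X=.08-.150*np.cos(th)+.014*np.sin(th)+.0095+gap*np.sin(th);Z=HZ+.150*np.sin(th)+.014*np.cos(th)+.008+gap*np.cos(th)
    return np.array([*(B+EX*X),Z])
def bx(): 
    o=robot.get_obs();d=o["position"][:2]-B;return d@EX,o["position"][2],o["ft_force"]
E
python3 - <<'E'
from h import *
plan([*(B+EX*.175),.30],A)
c=cam("side")
# lid angle: project lip top corners for several thetas
for th in(1.6,1.7,1.8,1.9):
    e=[]
    for w in(-.087,.087):
        X=.08-.165*np.cos(th)+.014*np.sin(th);Z=HZ+.165*np.sin(th)+.014*np.cos(th)
        ey=np.array([-EX[1],EX[0]]);e.append(np.round(proj(c,[*(B+EX*X+ey*w),Z])))
    print(th,e)
E
```

```text
rows [ 0.5541  0.0023 -0.1149] -5.3215987687833164e-05 minrows 4.070921826534989 q6 -0.39715721877057275 yaw0 100.18084224443238
1.6 [array([254., 369.]), array([190., 411.])]
1.7 [array([259., 378.]), array([194., 419.])]
1.8 [array([265., 387.]), array([199., 428.])]
1.9 [array([271., 395.]), array([205., 435.])]
```

```bash
python3 -m handwheel '[[0,0,-0.1,0],[0.1,0,-0.1,0],[0.2,0.002,-0.1,0],[0.3,0.002,-0.1,0],[0.4,0.002,-0.1,0],[0.48,0.002,-0.1,0],[0.53,0.002,-0.1,0],[0.554,0.002,-0.1,0],[0.554,0.002,-0.1,0]]' 0 20; python3 - <<'E'
from h import *
plan([*(B+EX*.175),.2225],A)
plan(edge(1.72),A); print(edge(1.72),bx())
E
```

```text
time: 10.58
position: [0.4853, 0.1636, 0.2947]
tool_rot: [0.641, 0.768, -0.001, -0.001]
ft_force: [-0.1, -0.2, -0.9]
grip_width: 0.0012
grip_force: 0.0
rows [-0.0029  0.001   0.2406] 0.00030317174504585804 minrows 1.7308908157908003 q6 -0.0734557491939093 yaw0 100.30914182821651
rows [-0.1674  0.0007  0.233 ] 0.00030317174504585804 minrows 2.0642093806691038 q6 -0.0734557491939093 yaw0 100.30914182821651
[0.4943 0.1142 0.2248] (np.float64(0.17584582683309882), np.float64(0.29467317597039966), array([-0.074 , -0.2392, -0.8668]))
```

```bash
python3 -m handwheel '[[0,0,0.08,0],[0,0,0.16,0],[0,0,0.22,0],[0,0,0.235,0],[-0.03,0,0.235,0],[-0.06,0,0.235,0],[-0.09,0,0.235,0],[-0.11,0,0.235,0],[-0.125,0,0.235,0],[-0.125,0,0.235,0]]'; python3 -c "
from h import *
print(bx());c=cam('side');cv2.imwrite('pics/s4.png',cv2.resize(c['frame'][130:330,260:500,::-1],None,fx=3,fy=3))"; python3 -m handwheel '[[-0.01,0,0,0],[-0.02,0,0,0],[-0.03,0,0,0],[-0.03,0,0,0]]'
```

```text
time: 11.42
position: [0.4939, 0.1244, 0.2266]
tool_rot: [0.642, 0.766, 0.001, 0.001]
ft_force: [0.3, 1.3, -0.0]
grip_width: 0.0006
grip_force: 0.0
(np.float64(0.13574201987369916), np.float64(0.22655061903221782), array([ 0.301 ,  1.3342, -0.0365]))
time: 11.8
position: [0.4944, 0.119, 0.2267]
tool_rot: [0.642, 0.767, 0.002, -0.001]
ft_force: [-2.3, 7.1, 6.0]
grip_width: 0.0004
grip_force: 3.4
```

View pics/s4.png

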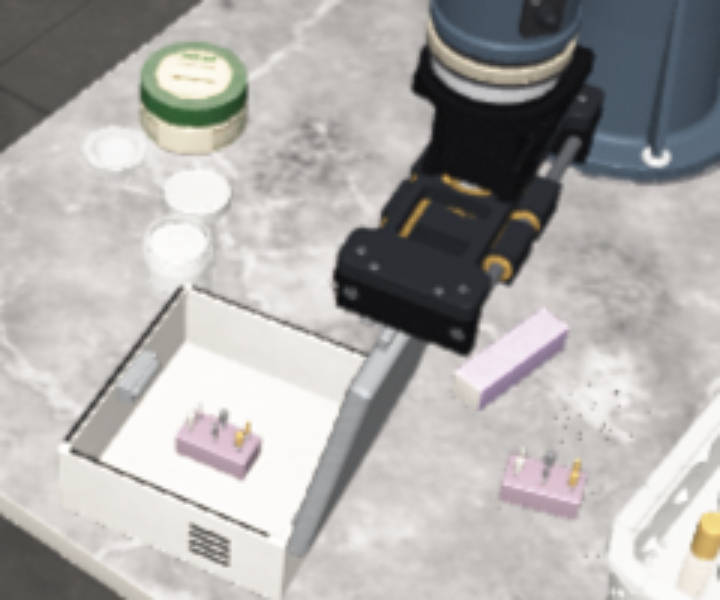

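Side crop shows the closed fingers behind the lid's upper middle (crop 400,335). The contact force is about 7 N, as expected. Now I compute the arc.

```bash
cat >> h.py <<'E'
def X_(th): return .08+max(-.150*np.cos(th),-.176*np.cos(th))*1+.014*np.sin(th)+.0095
def arc(ths):
    x,z,f=bx();print("now",x,z,f)
    for t in ths: 
        Z=HZ+.150*np.sin(t)+.014*np.cos(t)+.008
        print("%.2f [%.3f,0,%.3f,0]"%(t,(X_(t)-x)/.3,(z-Z)/.3),end="  ")
E
python3 -c "
from h import *
arc(np.arange(1.72,1.2,-.03))"
```

```text
now 0.13039159404272518 0.2267359814780768 [-2.2907  7.0727  6.0207]
1.72 [-0.003,0,0.007,0]  1.69 [-0.020,0,0.003,0]  1.66 [-0.038,0,0.000,0]  1.63 [-0.055,0,-0.002,0]  1.60 [-0.073,0,-0.004,0]  1.57 [-0.090,0,-0.006,0]  1.54 [-0.105,0,-0.007,0]  1.51 [-0.120,0,-0.008,0]  1.48 [-0.135,0,-0.008,0]  1.45 [-0.150,0,-0.008,0]  1.42 [-0.165,0,-0.007,0]  1.39 [-0.180,0,-0.006,0]  1.36 [-0.195,0,-0.005,0]  1.33 [-0.210,0,-0.003,0]  1.30 [-0.225,0,-0.000,0]  1.27 [-0.240,0,0.003,0]  1.24 [-0.255,0,0.006,0]  1.21 [-0.269,0,0.010,0]
```

```bash
python3 -m handwheel '[[-0.01,0,0,0],[-0.02,0,0,0],[-0.03,0,0,0],[-0.04,0,0,0],[-0.05,0,-0.002,0]]'; python3 -m handwheel '[[-0.01,0,-0.001,0],[-0.02,0,-0.002,0],[-0.03,0,-0.003,0],[-0.04,0,-0.004,0],[-0.05,0,-0.004,0]]'; python3 -c "
from h import *
arc(np.arange(1.6,1.0,-.03))"
```

```text
time: 12.22
position: [0.4973, 0.1046, 0.2274]
tool_rot: [0.642, 0.767, 0.002, -0.001]
ft_force: [-1.7, 7.1, 4.5]
grip_width: 0.0004
grip_force: 3.8
time: 12.63
position: [0.5002, 0.0897, 0.2287]
tool_rot: [0.642, 0.767, 0.002, -0.001]
ft_force: [-0.8, 6.8, 6.2]
grip_width: 0.0006
grip_force: 3.7
now 0.10053927739222351 0.22866893448895792 [-0.7899  6.7938  6.2426]
1.60 [0.027,0,0.002,0]  1.57 [0.009,0,0.001,0]  1.54 [-0.006,0,-0.001,0]  1.51 [-0.021,0,-0.001,0]  1.48 [-0.036,0,-0.002,0]  1.45 [-0.051,0,-0.001,0]  1.42 [-0.066,0,-0.001,0]  1.39 [-0.081,0,0.000,0]  1.36 [-0.096,0,0.002,0]  1.33 [-0.111,0,0.004,0]  1.30 [-0.126,0,0.006,0]  1.27 [-0.140,0,0.009,0]  1.24 [-0.155,0,0.013,0]  1.21 [-0.170,0,0.016,0]  1.18 [-0.184,0,0.020,0]  1.15 [-0.198,0,0.025,0]  1.12 [-0.213,0,0.030,0]  1.09 [-0.227,0,0.036,0]  1.06 [-0.241,0,0.042,0]  1.03 [-0.254,0,0.048,0]  1.00 [-0.268,0,0.055,0]
```

```bash
python3 -m handwheel '[[-0.012,0,-0.001,0],[-0.024,0,-0.001,0],[-0.036,0,-0.002,0],[-0.051,0,-0.001,0],[-0.066,0,-0.001,0],[-0.081,0,0,0],[-0.096,0,0.002,0],[-0.111,0,0.004,0],[-0.126,0,0.006,0],[-0.14,0,0.009,0],[-0.155,0,0.013,0],[-0.17,0,0.016,0]]'; python3 -c "
from h import *
arc(np.arange(1.24,.6,-.03))"
```

```text
time: 13.63
position: [0.5095, 0.0391, 0.2231]
tool_rot: [0.642, 0.767, 0.002, -0.001]
ft_force: [1.7, 6.7, 1.3]
grip_width: 0.0008
grip_force: 2.9
now 0.04909296315250841 0.22311192570618055 [1.6566 6.7303 1.2693]
1.24 [0.016,0,-0.006,0]  1.21 [0.002,0,-0.002,0]  1.18 [-0.013,0,0.002,0]  1.15 [-0.027,0,0.007,0]  1.12 [-0.041,0,0.012,0]  1.09 [-0.055,0,0.017,0]  1.06 [-0.069,0,0.023,0]  1.03 [-0.083,0,0.029,0]  1.00 [-0.096,0,0.036,0]  0.97 [-0.109,0,0.043,0]  0.94 [-0.123,0,0.051,0]  0.91 [-0.135,0,0.059,0]  0.88 [-0.148,0,0.067,0]  0.85 [-0.160,0,0.076,0]  0.82 [-0.172,0,0.085,0]  0.79 [-0.184,0,0.094,0]  0.76 [-0.196,0,0.104,0]  0.73 [-0.207,0,0.114,0]  0.70 [-0.218,0,0.124,0]  0.67 [-0.228,0,0.135,0]  0.64 [-0.238,0,0.146,0]  0.61 [-0.248,0,0.157,0]
```

```bash
python3 -m handwheel '[[-0.013,0,0.003,0],[-0.027,0,0.007,0],[-0.041,0,0.012,0],[-0.055,0,0.017,0],[-0.069,0,0.023,0],[-0.083,0,0.029,0],[-0.096,0,0.036,0],[-0.109,0,0.043,0],[-0.123,0,0.051,0],[-0.135,0,0.059,0],[-0.148,0,0.067,0],[-0.16,0,0.076,0],[-0.172,0,0.085,0],[-0.184,0,0.094,0],[-0.196,0,0.104,0]]'; python3 -c "
from h import *
arc(np.arange(.76,.14,-.03))"
```

```text
time: 14.88
position: [0.5196, -0.019, 0.1916]
tool_rot: [0.642, 0.767, 0.002, -0.001]
ft_force: [1.1, 5.7, 0.6]
grip_width: 0.0002
grip_force: 2.1
now -0.0099160912161109 0.19163299187251795 [1.0686 5.6648 0.5864]
0.76 [0.001,0,-0.001,0]  0.73 [-0.010,0,0.009,0]  0.70 [-0.021,0,0.019,0]  0.67 [-0.032,0,0.030,0]  0.64 [-0.042,0,0.041,0]  0.61 [-0.052,0,0.052,0]  0.58 [-0.061,0,0.064,0]  0.55 [-0.070,0,0.076,0]  0.52 [-0.079,0,0.088,0]  0.49 [-0.088,0,0.101,0]  0.46 [-0.096,0,0.113,0]  0.43 [-0.104,0,0.126,0]  0.40 [-0.111,0,0.139,0]  0.37 [-0.118,0,0.153,0]  0.34 [-0.124,0,0.166,0]  0.31 [-0.131,0,0.180,0]  0.28 [-0.136,0,0.194,0]  0.25 [-0.142,0,0.208,0]  0.22 [-0.146,0,0.222,0]  0.19 [-0.151,0,0.237,0]  0.16 [-0.155,0,0.251,0]
```

```bash
python3 -m handwheel '[[-0.01,0,0.009,0],[-0.021,0,0.019,0],[-0.032,0,0.03,0],[-0.042,0,0.041,0],[-0.052,0,0.052,0],[-0.061,0,0.064,0],[-0.07,0,0.076,0],[-0.079,0,0.088,0],[-0.088,0,0.101,0],[-0.096,0,0.113,0],[-0.104,0,0.126,0],[-0.111,0,0.139,0],[-0.118,0,0.153,0],[-0.124,0,0.166,0],[-0.131,0,0.18,0],[-0.136,0,0.194,0],[-0.142,0,0.208,0]]'; python3 -c "
from h import *
arc(np.arange(.26,-.1,-.02))"
```

```text
time: 16.3
position: [0.5269, -0.0631, 0.1288]
tool_rot: [0.642, 0.767, -0.0, 0.0]
ft_force: [0.3, 3.3, 2.3]
grip_width: 0.0004
grip_force: 1.6
now -0.05455428498055022 0.12875288126883902 [0.2881 3.292  2.3031]
0.26 [0.009,0,-0.006,0]  0.24 [0.006,0,0.003,0]  0.22 [0.002,0,0.013,0]  0.20 [-0.001,0,0.022,0]  0.18 [-0.003,0,0.032,0]  0.16 [-0.006,0,0.042,0]  0.14 [-0.008,0,0.052,0]  0.12 [-0.011,0,0.061,0]  0.10 [-0.013,0,0.071,0]  0.08 [-0.014,0,0.081,0]  0.06 [-0.016,0,0.091,0]  0.04 [-0.018,0,0.101,0]  0.02 [-0.019,0,0.111,0]  0.00 [-0.020,0,0.121,0]  -0.02 [-0.021,0,0.131,0]  -0.04 [-0.021,0,0.141,0]  -0.06 [-0.022,0,0.151,0]  -0.08 [-0.022,0,0.161,0]
```

```bash
python3 -m handwheel '[[0,0,0.008,0],[0,0,0.016,0],[-0.001,0,0.024,0],[-0.002,0,0.032,0],[-0.003,0,0.04,0],[-0.004,0,0.047,0],[-0.005,0,0.054,0],[-0.006,0,0.06,0],[-0.007,0,0.065,0]]'; python3 -m handwheel '[[0,0,0.004,0],[0,0,0.008,0],[0,0,0.008,0]]'; python3 -m handwheel '[[0,0,0.004,0],[0,0,0.004,0]]'
```

```text
time: 17.05
position: [0.5278, -0.0651, 0.1096]
tool_rot: [0.642, 0.767, 0.0, 0.001]
ft_force: [1.5, -1.4, 3.3]
grip_width: 0.0003
grip_force: 1.6
time: 17.3
position: [0.5273, -0.0647, 0.107]
tool_rot: [0.642, 0.767, 0.0, -0.0]
ft_force: [0.3, 0.1, 2.8]
grip_width: 0.0005
grip_force: 0.9
time: 17.47
position: [0.5273, -0.0649, 0.1059]
tool_rot: [0.642, 0.767, 0.0, -0.0]
ft_force: [1.3, -0.4, 2.4]
grip_width: 0.0006
grip_force: 1.1
```

```bash
for i in 1 2 3; do :; done; python3 -m handwheel '[[0,0,0.002,0],[0,0,0.003,0],[0,0,0.003,0]]' | sed -n '1,2p;4p'; python3 -m handwheel '[[0,0,0.002,0],[0,0,0.003,0],[0,0,0.003,0]]'| sed -n '1,2p;4p'; python3 -m handwheel '[[0,0,0.002,0],[0,0,0.002,0]]'| sed -n '1,2p;4p'
```

```text
time: 17.72
position: [0.5273, -0.0648, 0.1056]
ft_force: [0.3, -0.8, 6.9]
time: 17.97
position: [0.5273, -0.0649, 0.1053]
ft_force: [-0.5, -0.7, 8.5]
time: 18.13
position: [0.5274, -0.065, 0.1048]
ft_force: [-0.3, -1.1, 10.0]
```

```bash
python3 -m handwheel '[[0,0,0.002,0],[0,0,0.002,0]]' | sed -n '1,2p;4p'; python3 -m handwheel '[[0,0,0.002,0],[0,0,0.002,0]]'| sed -n '1,2p;4p'; python3 -m handwheel '[[0,0,0.002,0],[0,0,0.002,0]]'| sed -n '1,2p;4p'
```

```text
time: 18.3
position: [0.5274, -0.0651, 0.1042]
ft_force: [-1.1, -2.0, 10.8]
time: 18.47
position: [0.5274, -0.0651, 0.1036]
ft_force: [-2.5, -2.2, 11.8]
time: 18.63
position: [0.5274, -0.0652, 0.103]
ft_force: [-1.2, -2.8, 11.1]
```

```bash
python3 -m handwheel '[[0,0,0.002,0],[0,0,0.003,0],[0,0,0.003,0]]' | sed -n '1,2p;4p'; python3 -m handwheel '[[0,0,0.002,0],[0,0,0.003,0],[0,0,0.003,0]]'| sed -n '1,2p;4p'; python3 -m handwheel '[[0,0,0.002,0],[0,0,0.003,0],[0,0,0.003,0]]'| sed -n '1,2p;4p'; python3 -m handwheel '[[0,0,0.002,0],[0,0,0.003,0],[0,0,0.003,0]]'| sed -n '1,2p;4p'
```

```text
time: 18.88
position: [0.5275, -0.0654, 0.1021]
ft_force: [-1.2, -2.4, 10.7]
time: 19.13
position: [0.5275, -0.0655, 0.101]
ft_force: [-0.9, -4.2, 8.7]
time: 19.38
position: [0.5275, -0.0657, 0.0999]
ft_force: [-0.3, -3.4, 6.8]
time: 19.63
position: [0.5275, -0.0656, 0.0987]
ft_force: [0.1, -3.5, 5.3]
```

```bash
for i in 1; do python3 -m handwheel '[[0,0,0.003,0],[0,0,0.006,0],[0,0,0.006,0]]' | sed -n '1,2p;4p'; done; python3 -m handwheel '[[0,0,0.003,0],[0,0,0.006,0],[0,0,0.006,0]]'| sed -n '1,2p;4p'; python3 -m handwheel '[[0,0,0.003,0],[0,0,0.003,0]]'| sed -n '1,2p;4p'
```

```text
time: 19.88
position: [0.5259, -0.064, 0.0957]
ft_force: [1.2, -0.5, 0.4]
time: 20.13
position: [0.5264, -0.0643, 0.094]
ft_force: [-0.0, 0.3, 0.1]
time: 20.3
position: [0.527, -0.0646, 0.0934]
ft_force: [-0.3, 1.6, -0.1]
```

Snapped in and free of the fingers. Now I step down to the shut lid.

```bash
python3 -m handwheel '[[0,0,0.003,0],[0,0,0.003,0]]' | sed -n '1,2p;4p'; python3 -m handwheel '[[0,0,0.003,0],[0,0,0.003,0]]'| sed -n '1,2p;4p';  python3 -m handwheel '[[0,0,0.003,0],[0,0,0.003,0]]'| sed -n '1,2p;4p'
```

```text
time: 20.47
position: [0.5273, -0.0648, 0.0929]
ft_force: [0.2, 0.6, -0.8]
time: 20.63
position: [0.5273, -0.0649, 0.0926]
ft_force: [-1.5, -0.2, 6.2]
time: 20.8
position: [0.5273, -0.0649, 0.0923]
ft_force: [-3.2, 0.9, 9.7]
```

```bash
python3 -m handwheel '[[0,0,0.002,0],[0,0,0.0035,0],[0,0,0.0035,0]]' | sed -n '1,2p;4p'
```

```text
time: 21.05
position: [0.5273, -0.0649, 0.0921]
ft_force: [-2.7, 1.0, 16.2]
```

```bash
for i in 1; do python3 -m handwheel '[[0,0,0,0],[0,0,0,0],[0,0,0,0]]' | sed -n '1,2p;4p'; done; python3 -m handwheel '[[0,0,0,0],[0,0,0,0],[0,0,0,0],[0,0,0,0],[0,0,0,0],[0,0,0,0]]' | sed -n '1,2p;4p'; python3 -m handwheel '[[0,0,0,0],[0,0,0,0],[0,0,0,0],[0,0,0,0],[0,0,0,0],[0,0,0,0]]' | sed -n '1,2p;4p'
```

```text
time: 21.3
position: [0.5273, -0.0649, 0.0921]
ft_force: [-2.9, 1.8, 16.6]
time: 21.8
position: [0.5273, -0.0649, 0.0921]
ft_force: [-3.9, 0.3, 15.8]
time: 22.3
position: [0.5273, -0.0649, 0.0921]
ft_force: [-3.2, 0.3, 15.5]
```

Steady at about 16 N for 1.25 s. Now I lift off gently and check.

```bash
python3 -m handwheel '[[0,0,0,0],[0,0,0,0],[0,0,-0.005,0],[0,0,-0.015,0],[0,0,-0.04,0],[0,0,-0.1,0],[0,0,-0.2,0],[0,0,-0.3,0],[0,0,-0.4,0],[0,0,-0.5,0],[0,0,-0.5,0],[0,0,-0.5,0]]'; python3 - <<'E'
from h import *
s=cam("side");cv2.imwrite("pics/s5.png",cv2.resize(s["frame"][130:350,190:470,::-1],None,fx=2.7,fy=2.7,interpolation=cv2.INTER_CUBIC))
E
```

```text
time: 23.3
position: [0.5284, -0.0652, 0.2421]
tool_rot: [0.642, 0.767, 0.001, 0.002]
ft_force: [-1.1, -0.1, -0.6]
grip_width: 0.0005
grip_force: 0.0
```

View pics/s5.png

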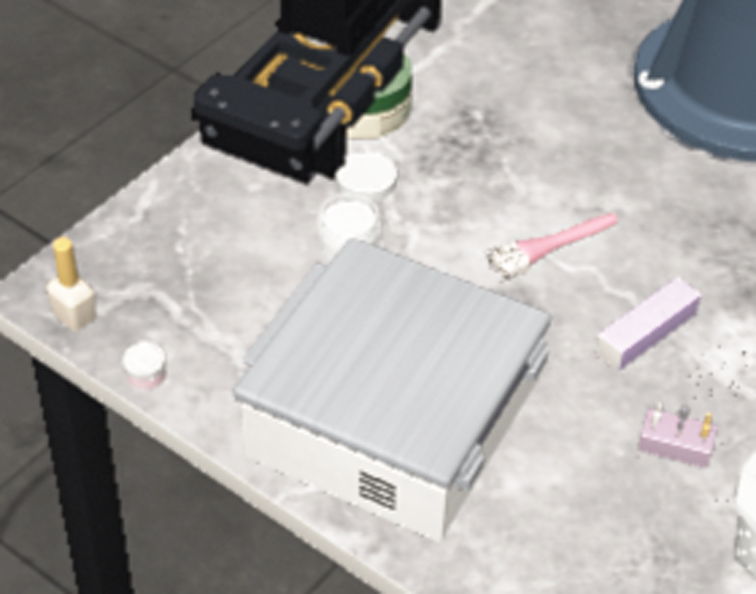

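The lid is flat shut, the bottle (72,285), pigment jar (145,362) and powder jar (350,222) are standing in place, and the gripper is clear.

```bash
python3 -c "
from rig import job
print(job.hand_in())"
```

```text
the job is handed in; nothing more can be done
None
```

The job is handed in: the bit stand is upright in the steriliser and the lid is snapped shut. I held it down at about 16 N for just over a second, readings on the lid never passed 17 N, and the last picture shows the jars and bottle still in place; no verdict was returned.

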